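# Post a failed capacitor into the scrap safe through its lever-worked flap

### The arm

A 6-joint arm with a two-finger parallel gripper is mounted at the origin on a cart in front of the work surface, level with it; the furniture and walls round the work are solid. World frame = base frame: x ahead of the robot, y to its left, z up, the work surface at z = 0. Lengths are in m, angles in rad, forces in N, time in s.
With the tool pointing down it reaches from about 0.425 to 1.125 m from the base axis. Payload 14.9 kg.
Tool frame: the origin (TCP) lies at the centre of the arm's flange, where the gripper is bolted on; the fingertips stand 191 mm ahead of it and the grasp point (between the pads) lies 172 mm ahead of it; x points along the fingers, y is the direction in which the jaws open and shut, and the axes are right-handed (so a half turn about x gives the same grasp; the last joint's range is limited). The gripper opens to 91 mm and grips with 3 to 60 N. Pads are 32 mm wide; open, the fingers measure 118 mm over their backs; the gripper's body (76 mm by 178 mm) begins 60 mm behind the grasp point.
Start: joints at [1.285, 0.379, 1.734, -0, 1.028, -0.033], TCP at [0.175, 0.678, 0.405] pointing down, gripper open.
Joint ranges: [-2.77, 2.77], [-0.74, 2.19], [0, 2.66], [-1.06, 4.2], [0.31, 2.87], [-3.08, 3.08]. Speed limits (rad/s): [1.89, 1.89, 2.39, 3.14, 3.14, 3.14].

### API

Orientations are given as a 3x3 rotation matrix whose columns are the frame's x, y, z axes.
In Python, from station import monitor, viewer, bot gives the robot as it stands. The module is installed in compiled form; this text tells all that it offers.
- The arm moves only by the tool drive_tool, never from a script. Its argument "motion" is a list of rows, each an object of numbers: "gripper": the closure, from 0 (fully open) to 1 (shut); "x", "y", "z": the shift along the tool's x, y, z in m; "roll": the turn about the tool's x in degrees. A call has 1 to 8 rows; each row shifts and turns the pose as measured when the row begins, along the tool's axes as they then stand; what a row does not reach is not made up. A row lasts 1/10 s, in which the tool goes at most 50 mm and 8.59 degrees, less where a joint would pass 70% of its speed; a pose out of reach is approached as far as the arm can. A call with a gripper value outside its range is refused whole. The fingers move at their own pace and stop on an object; "grip_force" is the grip in N (left out, the last holds). Time passes only in rows, so rows that do not move let the fingers close. It gives the time, the measured TCP pose, the force and the opening at its end, in the units of the state.
- monitor.sense(): the state, without advancing time (a new reading comes with each control period).
- viewer.read_camera(name): name is "scene" or "top" or "wrist"; returns a dict with "img" (420x560x3 uint8, blue, green, red), "fx", "fy", "cx", "cy" (pixels), "position" and "orientation" of the camera in the world; the wrist camera has in their place "mount" (4x4, takes a point from camera to tool coordinates, whose origin is the TCP and whose axes are the tool frame's). Camera axes: x right, y up, looking along -z (the intrinsics and any distortion apply to the point x, -y, -z); pixel columns grow to the right and rows downward; lengths in m; the calibration is good to about 2 mm. A picture is of the moment at which its call begins: read the wrist's pose just before it. There is no depth.
- bot.job_done(): hands the job in, once; it reports no verdict.
The state is a dict: "time": time; "qpos": joint angles; "qvel": joint speeds; "effort": joint torques, N m; "tool_pos": TCP position; "tool_rot": TCP orientation; "contact_force": force on the tool from outside, world axes, zero at the start; "moment": the same for the moment, N m; "width": opening from 0.0 (shut) to 1.0 (fully open).
Only numpy, scipy, OpenCV 4.12 (cv2) and the standard library are available. Lean on these libraries where they do the work, as an engineer would, in place of code of your own. Each camera call takes 0.05 s, during which the arm holds its last target.

### The job

The black capacitor standing on the tray of the grey scrap safe has failed: with the fingertips push it along the tray until it slides down against the shut yellow flap, then press the red lever pad at the side all the way down and keep it down until the capacitor has dropped into the safe. Let the lever up gently under your fingers, so that the heavy flap does not slam, until flap and lever are back at rest. Pick nothing up, do not touch the flap or its weight, and leave the other things on the bench alone.

Things in the scene. Friction and masses are not known exactly. Their poses are not given: they have to be found in the camera images.
- scrap_safe: Grey steel scrap safe on 10 mm feet, fixed. Origin: centre line, at the shell's underside, 10 mm above the bench; x runs from tray to back, y left, z up. Tray floor level at z = 81 mm, x -165 to -85, no front lip, side lips 14 mm high at y = -45 and 45 mm. A polished slide falls from it at 30 deg to the flap at x = -31. Hood over the flap: z 144, x from -37 to 55.
- cap_centre (a point): Centre of the failed capacitor: upright black can, 31 mm across, 32 mm high, 30 g, white top, standing on the tray (centre 16 mm above the tray floor). It slides down when its centre is pushed past x = -85 mm of the safe and comes to rest against the shut flap with its centre near x = -56, z = 83 mm. In the safe its centre is at x 5 to 45, z under 40 mm.
- lever_pad (a point): Top centre of the red pad (40 mm along the lever, 34 mm across) on the long end of the side lever, right of the tray: at rest at x = -159, y = -112, z = 150 mm of the safe. The lever pivots at x = -50, z = 125 mm; the pad swings in an arc of 110 mm radius, nearly straight down: fully down, on a hard stop, it is 53 mm below rest. Holding it down takes 3 to 7 N at the pad.
- lever (a joint): Side lever, rad: 0 at rest with the pad up, 0.48 with the pad fully down on its stop. A roller on its short end lifts the flap's arm; the weight of the flap brings it back to 0.
- flap (a joint): Heavy yellow flap, 80 mm wide, 73 mm tall, with a round closing weight outside the left plate, rad: 0 hanging shut, 0.80 swung inward and up with the lever fully down. Beyond about 0.6 the capacitor slides under it and drops in within a second. Falls shut when the lever is let go; let up at 0.1 m/s at the pad it closes at about 1.6 rad/s.
- spare_cap: Bystander on the bench, to be left alone: black capacitor lying on its side, 22 x 33 x 22 mm. Origin at the centre of its underside.
- carton: Bystander on the bench, to be left alone: small cream and red carton, 30 x 56 x 22 mm. Origin at the centre of its underside.
- spare_relay: Bystander on the bench, to be left alone: black relay, 16 x 34 x 24 mm. Origin at the centre of its underside.
- fin_block: Bystander on the bench, to be left alone: bare metal finned heatsink, 35 x 50 x 25 mm. Origin at the centre of its underside.
- green_plug: Bystander on the bench, to be left alone: green terminal plug, 15 x 30 x 16 mm. Origin at the centre of its underside.
- fuse: Bystander on the bench, to be left alone: white cartridge fuse, 10 x 38 x 10 mm. Origin at the centre of its underside.
Things that resemble listed ones, but are neither listed nor needed, are in the scene too. What is shaped like the part that bears cap_centre but blue or purple is not meant.

How it is judged:
By the outcome, as a careful person would: the job done as asked, in the order asked, and still so for the second after the job is handed in, with the robot touching nothing.
It also fails if it takes over 42 s, if anything falls off the work surface, if the arm or the gripper's body presses on something with over 40 N, if the wrist force passes 120 N, or if a joint passes its speed limit or range.

## Working session

There is one attempt and no reset: what is moved stays moved. The work goes in short steps, Python scripts to look and compute and a tool call to move; the robot and the scene stay as the last step left them, time stands still between calls to the robot, and variables do not carry over. Pictures are saved under pics/ and viewed, and the job is handed in when it is done.

Besides the shell and the picture viewer there is one more tool, called after "Request:" in YAML: its name, and indented under it one key for each argument. drive_tool: Moves the arm, as the interface text tells. Its arguments: {"type":"object","properties":{"motion":{"type":"array"},"grip_force":{"type":"number"}},"required":["motion"]}

```bash
mkdir -p pics
python3 - <<'E'
from station import monitor, viewer, bot
import cv2
s=monitor.sense()
for k in s: print(k,s[k])
for n in ["scene","top","wrist"]:
    r=viewer.read_camera(n); cv2.imwrite(f"pics/a_{n}.png",r["img"])
    print(n,{k:v for k,v in r.items() if k!="img"})
E
```

```text
time 0.0
qpos [ 1.28472831e+00  3.79418030e-01  1.73478336e+00 -2.59837230e-05
  1.02846676e+00 -3.33321711e-02]
qvel [-0.00043202 -0.00012927 -0.0007067  -0.00050714  0.00067869 -0.00074706]
effort [-1.53928664e-03 -7.63687921e+01 -4.34393871e+01  6.50801067e-02
  4.22781205e-02 -7.91398179e-05]
tool_pos [0.17501399 0.67757574 0.40408024]
tool_rot [[-2.82135240e-04  2.50040674e-01  9.68235293e-01]
 [-1.03806957e-03  9.68234736e-01 -2.50040833e-01]
 [-9.99999421e-01 -1.07564093e-03 -1.36135237e-05]]
contact_force [ 0.44429401 -0.34477233  0.11373596]
moment [ 0.01563731 -0.02455753  0.04637005]
width 1.0009654895154774
scene {'fx': 394.3283148362717, 'fy': 394.3283148362717, 'cx': 272.61988367508303, 'cy': 214.21019812679964, 'position': array([ 0.1040788 , -0.65743138,  0.64613446]), 'orientation': array([[ 0.81357728,  0.37491203, -0.44444682],
       [-0.58127007,  0.50504004, -0.63801228],
       [-0.01473504,  0.77741593,  0.62881424]])}
top {'fx': 518.3194451853777, 'fy': 518.3194451853777, 'cx': 277.101210658762, 'cy': 215.26951897058026, 'position': array([ 0.38666426, -0.11617363,  0.98379484]), 'orientation': array([[-2.25737602e-04,  9.90894969e-01, -1.34636954e-01],
       [-9.99998959e-01, -3.17762535e-05,  1.44277208e-03],
       [ 1.42535733e-03,  1.34637139e-01,  9.90893944e-01]])}
wrist {'fx': 350.8344758463576, 'fy': 350.8344758463576, 'cx': 277.2124085091972, 'cy': 206.70316807574355, 'mount': array([[ 5.22389783e-04,  2.50546053e-01, -9.68104541e-01,
         1.94106950e-02],
       [ 9.99999862e-01, -1.88299242e-04,  4.90868557e-04,
        -1.48789627e-04],
       [-5.93081719e-05, -9.68104664e-01, -2.50546116e-01,
        -7.01490807e-02],
       [ 0.00000000e+00,  0.00000000e+00,  0.00000000e+00,
         1.00000000e+00]])}
```

View pics/a_scene.png

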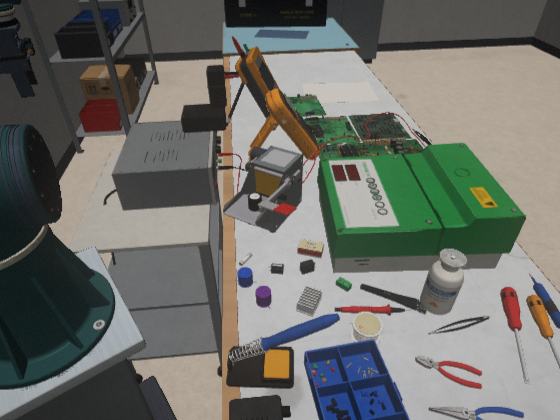

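View pics/a_top.png

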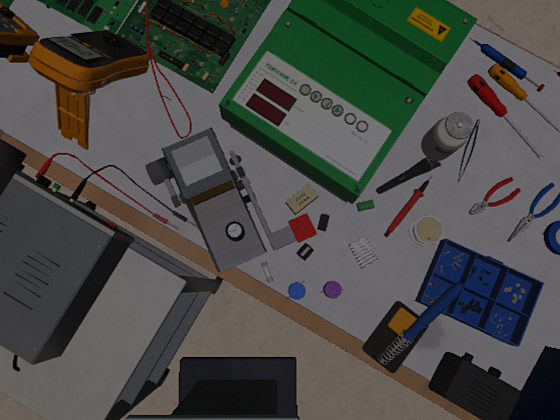

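View pics/a_wrist.png

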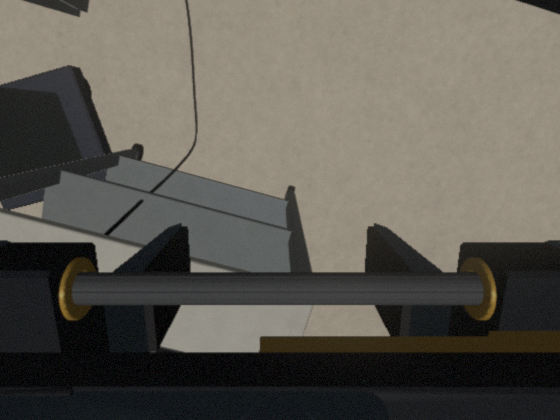

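The top view shows the safe at about (220,190). The candidates are the black can on the tray at (235,231), the blue can at (297,290), the purple can at (332,289), and the small black parts at (305,252) and (323,222). By the description it is the one on the tray with the white top. The red pad is at (303,228). I'll check with a close crop and then measure.

```bash
cat > h.py <<'E'
import numpy as np
def ray(r,u,v):
    d=np.array([(u-r["cx"])/r["fx"],-(v-r["cy"])/r["fy"],-1.0])
    return r["position"],r["orientation"]@d
def onz(r,u,v,z):
    p,d=ray(r,u,v); return p+d*(z-p[2])/d[2]
def proj(r,P):
    c=r["orientation"].T@(np.asarray(P)-r["position"]); return np.array([r["cx"]-r["fx"]*c[0]/c[2], r["cy"]+r["fy"]*c[1]/c[2]])
E
python3 - <<'E'
from station import viewer
import cv2,numpy as np
from h import *
r=viewer.read_camera("top"); im=r["img"]
cv2.imwrite("pics/b_top.png",cv2.resize(im[115:285,140:340],None,fx=4,fy=3.5,interpolation=cv2.INTER_CUBIC)[:600])
cv2.imwrite("pics/b_top.png",cv2.resize(im[120:280,140:340],None,fx=3.75,fy=3.75,interpolation=cv2.INTER_CUBIC))
s=viewer.read_camera("scene")
cv2.imwrite("pics/b_scene.png",cv2.resize(s["img"][135:285,215:345],None,fx=4,fy=4,interpolation=cv2.INTER_CUBIC))
for nm,c,off in (("top",r,(280,205,330,250)),("scene",s,(260,190,310,225))):
    hsv=cv2.cvtColor(c["img"],cv2.COLOR_BGR2HSV)
    m=((hsv[...,0]<8)|(hsv[...,0]>172))&(hsv[...,1]>150)&(hsv[...,2]>60)
    k=np.zeros_like(m);k[off[1]:off[3],off[0]:off[2]]=1;m=(m&k).astype(np.uint8)
    cs,_=cv2.findContours(m,0,2);cc=max(cs,key=cv2.contourArea)
    M=cv2.moments(cc);print(nm,cv2.minAreaRect(cc),M["m10"]/M["m00"],M["m01"]/M["m00"])
    box=cv2.boxPoints(cv2.minAreaRect(cc))
    for b in box: print(b,onz(c,*b,0.16))
    print("centre",onz(c,M["m10"]/M["m00"],M["m01"]/M["m00"],0.16))
E
```

```text
top ((302.1170349121094, 227.25364685058594), (23.327571868896484, 20.254478454589844), 65.224853515625) 302.0812064965197 227.36310904872389
[288.0341 220.9073] [ 0.48948349 -0.13488167  0.16      ]
[306.42435 212.41951] [ 0.50321238 -0.16444645  0.16      ]
[316.19998 233.59999] [ 0.46906189 -0.17978634  0.16      ]
[297.80972 242.08778] [ 0.45548552 -0.15034912  0.16      ]
centre [ 0.47908007 -0.15731187  0.16      ]
scene ((284.5500183105469, 208.35003662109375), (19.60611915588379, 9.803059577941895), 18.43494987487793) 284.7269230769231 208.48461538461538
[273.70004 209.90002] [ 0.45732127 -0.15438352  0.16      ]
[276.80002 200.60004] [ 0.4803117  -0.13323558  0.16      ]
[295.4     206.80005] [ 0.49808193 -0.17219254  0.16      ]
[292.30002 216.10004] [ 0.47504923 -0.1917883   0.16      ]
centre [ 0.47763622 -0.16380801  0.16      ]
```

View pics/b_top.png

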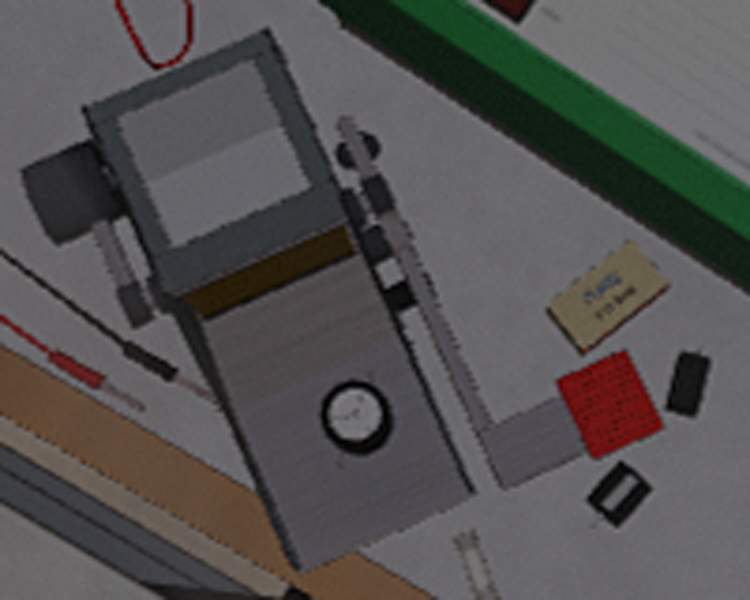

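View pics/b_scene.png

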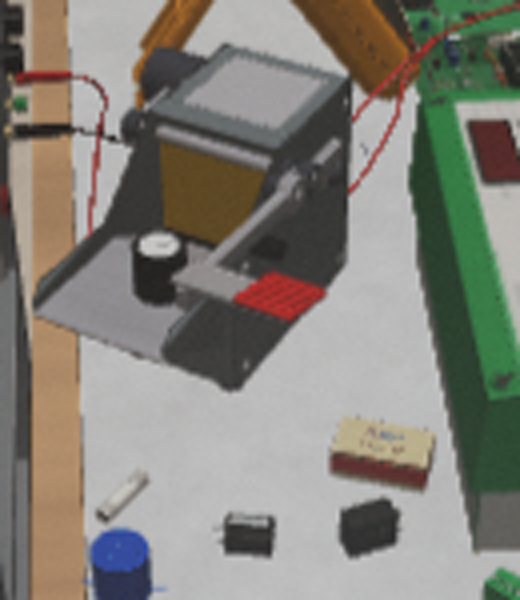

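The close crop confirms the black can with a white top standing on the tray, at crop (356,414). The red pad is at crop (610,403). Next I fix the safe frame.

Run:
```python
from station import viewer
import cv2,numpy as np
from h import *
r=viewer.read_camera("top"); s=viewer.read_camera("scene")
f=lambda u,v:(140+(u+.5)/3.75-.5,120+(v+.5)/3.75-.5)
for n,(u,v),z in [("hoodBL",(84,108),.154),("hoodBR",(268,31),.154),("hoodFR",(350,226),.154),("hoodFL",(163,292),.154),
  ("trayL",(300,571),.105),("trayR",(473,491),.105),("trayL",(300,571),.091),("trayR",(473,491),.091),("captop",(357,413),.123),("padBL",(558,381),.16),("padBR",(627,351),.16),("padFR",(663,427),.16),("padFL",(594,459),.16)]:
    print(n,z,onz(r,*f(u,v),z)[:2].round(4))
g=lambda u,v:(215+(u+.5)/4-.5,135+(v+.5)/4-.5)
print("scene captop",onz(s,*g(160,245),.123)[:2])
for q in [(234,294),(270,272),(325,292),(285,318)]: print("scene pad",onz(s,*g(*q),.16)[:2])
for q in [(228,45),(350,80),(270,148),(158,103)]: print("scene hood",onz(s,*g(*q),.154)[:2])
# white top blob
for c,(x0,y0,x1,y1),z in ((r,(222,218,248,244),.123),(s,(245,190,265,205),.123)):
    gI=cv2.cvtColor(c["img"],6)[y0:y1,x0:x1]; print(gI.max(), np.median(gI))
    m=(gI>150 if c is s else gI>120).astype(np.uint8); n,l,st,ce=cv2.connectedComponentsWithStats(m); 
    for i in range(1,n):
        if st[i,4]>20: print(st[i],ce[i]+[x0,y0],onz(c,*(ce[i]+[x0,y0]),z)[:2])
```

```text
hoodBL 0.154 [0.6103 0.0718]
hoodBR 0.154 [ 0.6452 -0.0083]
hoodFR 0.154 [ 0.5576 -0.0454]
hoodFL 0.154 [0.5285 0.0352]
trayL 0.105 [ 0.4097 -0.0206]
trayR 0.105 [ 0.4457 -0.0982]
trayL 0.091 [ 0.4101 -0.019 ]
trayR 0.091 [ 0.4466 -0.0979]
captop 0.123 [ 0.4792 -0.0469]
padBL 0.16 [ 0.489  -0.1355]
padBR 0.16 [ 0.5019 -0.1651]
padFR 0.16 [ 0.4692 -0.1802]
padFL 0.16 [ 0.4556 -0.1507]
scene captop [ 0.47942465 -0.04943959]
scene pad [ 0.45973256 -0.14905238]
scene pad [ 0.484976   -0.14523182]
scene pad [ 0.49718574 -0.17487102]
scene pad [ 0.46869477 -0.179456  ]
scene hood [0.60947154 0.06674291]
scene hood [ 0.64377834 -0.01318565]
scene hood [ 0.55950548 -0.04494756]
scene hood [0.53538819 0.03480279]
128 76.0
199 74.0
[ 5  4 10  5 42] [254.11904762 196.        ] [ 0.47825336 -0.04915579]
```

Request:
drive_tool:
  motion:
    - {"gripper": 0.82, "x": -0.025, "roll": -7.75}
    - {"gripper": 0.82, "x": -0.025, "roll": -7.75}
    - {"gripper": 0.82, "x": -0.025, "roll": -7.75}
    - {"gripper": 0.82, "x": -0.025, "roll": -7.75}
    - {"gripper": 0.82, "roll": -7.75}
  grip_force: 20

```text
invalid input at $.motion[0]: expected keys gripper, x, y, z, roll
```

```bash
cat >> h.py <<'E'
Y=np.radians(24.2);O=np.array([.578,.009,.010])
RS=np.array([[np.cos(Y),-np.sin(Y),0],[np.sin(Y),np.cos(Y),0],[0,0,1]])
def st(P=(0,0,0)):
    """print tool pose in safe frame"""
    from station import monitor
    s=monitor.sense(); R=s["tool_rot"]; p=s["tool_pos"]
    tip=p+R[:,0]*.191
    print("t",round(s["time"],2),"tcp",p.round(4),"tip safe",(RS.T@(tip-O)).round(4),"tip world z",tip[2].round(4))
    print("yaw err deg",np.degrees(np.arctan2(R[1,2],R[0,2]))-24.2,"tilt",np.degrees(np.arccos(-R[2,0])),"F",np.round(s["contact_force"],2),"w",round(s["width"],3),"q",np.round(s["qpos"],2))
E
python3 -c "from h import *;st()"
```

```text
t 0.35 tcp [0.1751 0.6777 0.4046] tip safe [-0.0934  0.7751  0.2036] tip world z 0.2136
yaw err deg -38.68227943102006 tilt 0.011143343655527679 F [ 0.08 -0.64  0.72] w 0.999 q [ 1.28  0.38  1.73 -0.    1.03 -0.03]
```

All keys are needed in every row.

Request:
drive_tool:
  motion:
    - {"gripper": 0.82, "x": -0.025, "y": 0, "z": 0, "roll": -7.75}
    - {"gripper": 0.82, "x": -0.025, "y": 0, "z": 0, "roll": -7.75}
    - {"gripper": 0.82, "x": -0.025, "y": 0, "z": 0, "roll": -7.75}
    - {"gripper": 0.82, "x": -0.025, "y": 0, "z": 0, "roll": -7.75}
    - {"gripper": 0.82, "x": 0, "y": 0, "z": 0, "roll": -7.75}
  grip_force: 20

```text
time: 0.85
tool_pos: [0.175, 0.6776, 0.507]
tool_rot: [[-0.001, -0.432, 0.902], [-0.003, 0.902, 0.432], [-1.0, -0.002, -0.002]]
contact_force: [-0.3, 0.5, 0.2]
width: 0.595
```

```bash
python3 -c "from h import *;st()"
```

```text
t 0.85 tcp [0.175  0.6776 0.507 ] tip safe [-0.0939  0.7746  0.306 ] tip world z 0.316
yaw err deg 1.383178793980811 tilt 0.17377633374172996 F [-0.32  0.48  0.22] w 0.595 q [ 1.28  0.28  1.67  0.    1.19 -0.73]
```

Request:
drive_tool:
  motion:
    - {"gripper": 0.82, "x": 0, "y": -0.02, "z": 0.006, "roll": 1}
    - {"gripper": 0.82, "x": 0, "y": -0.043, "z": 0.012, "roll": 0}
    - {"gripper": 0.82, "x": 0, "y": -0.043, "z": 0.012, "roll": 0}
    - {"gripper": 0.82, "x": 0, "y": -0.043, "z": 0.012, "roll": 0}
    - {"gripper": 0.82, "x": 0, "y": -0.043, "z": 0.012, "roll": 0}
    - {"gripper": 0.82, "x": 0, "y": -0.043, "z": 0.012, "roll": 0}
    - {"gripper": 0.82, "x": 0, "y": -0.043, "z": 0.012, "roll": 0}
    - {"gripper": 0.82, "x": 0, "y": -0.043, "z": 0.01, "roll": 0}

```text
time: 1.65
tool_pos: [0.3932, 0.4093, 0.5057]
tool_rot: [[-0.001, -0.401, 0.916], [-0.004, 0.916, 0.401], [-1.0, -0.003, -0.003]]
contact_force: [0.3, 0.8, 0.0]
width: 0.185
```

```bash
python3 -c "from h import *;st()"
```

```text
t 1.65 tcp [0.3932 0.4093 0.5057] tip safe [-0.0049  0.4403  0.3047] tip world z 0.3147
yaw err deg -0.5547075542770976 tilt 0.22787841951789942 F [0.31 0.8  0.04] w 0.185 q [ 0.76  0.06  1.93 -0.    1.15 -1.22]
```

Request:
drive_tool:
  motion:
    - {"gripper": 0.82, "x": 0, "y": -0.044, "z": -0.003, "roll": -0.5}
    - {"gripper": 0.82, "x": 0, "y": -0.044, "z": -0.003, "roll": 0}
    - {"gripper": 0.82, "x": 0, "y": -0.044, "z": -0.003, "roll": 0}
    - {"gripper": 0.82, "x": 0, "y": -0.044, "z": -0.003, "roll": 0}
    - {"gripper": 0.82, "x": 0, "y": -0.044, "z": -0.005, "roll": 0}
    - {"gripper": 0.82, "x": 0, "y": -0.04, "z": -0.024, "roll": 0}
    - {"gripper": 0.82, "x": 0, "y": -0.04, "z": -0.024, "roll": 0}
    - {"gripper": 0.82, "x": 0, "y": -0.04, "z": -0.024, "roll": 0}

```text
time: 2.45
tool_pos: [0.4465, 0.0425, 0.5047]
tool_rot: [[-0.002, -0.38, 0.925], [-0.006, 0.925, 0.38], [-1.0, -0.004, -0.004]]
contact_force: [0.9, -1.0, -0.3]
width: 0.18
```

```bash
python3 -c "from h import *;st()"
```

```text
t 2.45 tcp [0.4465 0.0425 0.5047] tip safe [-0.107   0.0836  0.3037] tip world z 0.3137
yaw err deg -1.8442903037643568 tilt 0.3380700524926997 F [ 0.87 -1.03 -0.31] w 0.18 q [ 0.04 -0.16  2.14 -0.01  1.16 -1.91]
```

Request:
drive_tool:
  motion:
    - {"gripper": 0.82, "x": 0, "y": -0.035, "z": -0.019, "roll": -1}
    - {"gripper": 0.82, "x": 0, "y": -0.03, "z": -0.018, "roll": -1}
    - {"gripper": 0.82, "x": 0.03, "y": -0.02, "z": -0.018, "roll": -0.5}
    - {"gripper": 0.82, "x": 0.04, "y": -0.01, "z": 0, "roll": 0}
    - {"gripper": 0.82, "x": 0.04, "y": 0, "z": 0, "roll": 0}
    - {"gripper": 0.82, "x": 0.02, "y": 0, "z": 0, "roll": 0}
    - {"gripper": 0.82, "x": 0, "y": 0, "z": 0, "roll": 0}

```text
time: 3.15
tool_pos: [0.4255, -0.0801, 0.3712]
tool_rot: [[0.001, -0.39, 0.921], [-0.008, 0.921, 0.39], [-1.0, -0.008, -0.002]]
contact_force: [-0.5, 0.2, 0.4]
width: 0.183
```

Run:
```python
from h import *; st()
from station import viewer,monitor
import cv2
s=monitor.sense();r=viewer.read_camera("wrist");cv2.imwrite("pics/c_wrist.png",r["img"])
M=r["mount"];r["position"]=s["tool_pos"]+s["tool_rot"]@M[:3,3];r["orientation"]=s["tool_rot"]@M[:3,:3]
print(proj(r,(.479,-.048,.123)), proj(r,O+RS@[-.165,.045,.081]),proj(r,O+RS@[-.165,-.045,.081]))
```

```text
t 3.15 tcp [ 0.4255 -0.0801  0.3712] tip safe [-0.176  -0.0202  0.1702] tip world z 0.1802
yaw err deg -1.240177166011435 tilt 0.4458935435841282 F [-0.46  0.2   0.44] w 0.183 q [-0.24 -0.01  2.28 -0.01  0.87 -2.2 ]
[292.23862999 304.69368614] [362.90995844 222.63143307] [246.989727   224.74761411]
```

View pics/c_wrist.png

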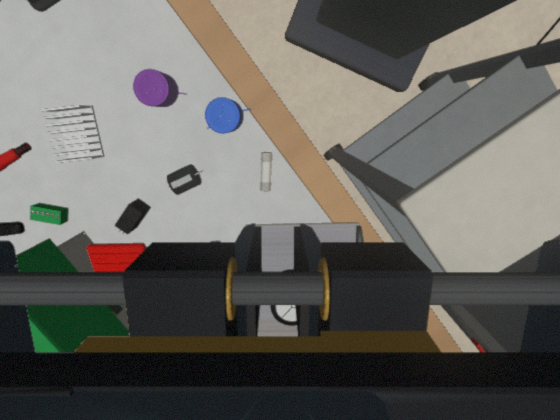

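The wrist view shows the can at (290,308) between the fingers, against a prediction of (292,305). The gap centre is at about x=278, so I need about 9 mm in +y. I'll descend in front of the can.

Request:
drive_tool:
  motion:
    - {"gripper": 0.82, "x": 0.02, "y": 0.009, "z": 0, "roll": -1.2}
    - {"gripper": 0.82, "x": 0.025, "y": 0, "z": 0, "roll": 0}
    - {"gripper": 0.82, "x": 0.02, "y": 0, "z": 0, "roll": 0}
    - {"gripper": 0.82, "x": 0.01, "y": 0, "z": 0, "roll": 0}
    - {"gripper": 0.82, "x": 0, "y": 0, "z": 0, "roll": 0}

```text
time: 3.7
tool_pos: [0.4245, -0.0731, 0.302]
tool_rot: [[0.012, -0.404, 0.915], [-0.01, 0.915, 0.404], [-1.0, -0.014, 0.007]]
contact_force: [-0.3, -0.1, 1.0]
width: 0.179
```

Run:
```python
from h import *; st()
from station import viewer,monitor
import cv2
s=viewer.read_camera("scene")
cv2.imwrite("pics/d_scene.png",cv2.resize(s["img"][115:265,185:365],None,fx=4,fy=4,interpolation=cv2.INTER_CUBIC))
```

```text
t 3.7 tcp [ 0.4245 -0.0731  0.302 ] tip safe [-0.1723 -0.0147  0.101 ] tip world z 0.111
yaw err deg -0.36069975690080724 tilt 0.9124458591271958 F [-0.32 -0.09  0.99] w 0.179 q [-0.22  0.12  2.31 -0.01  0.7  -2.2 ]
```

View pics/d_scene.png

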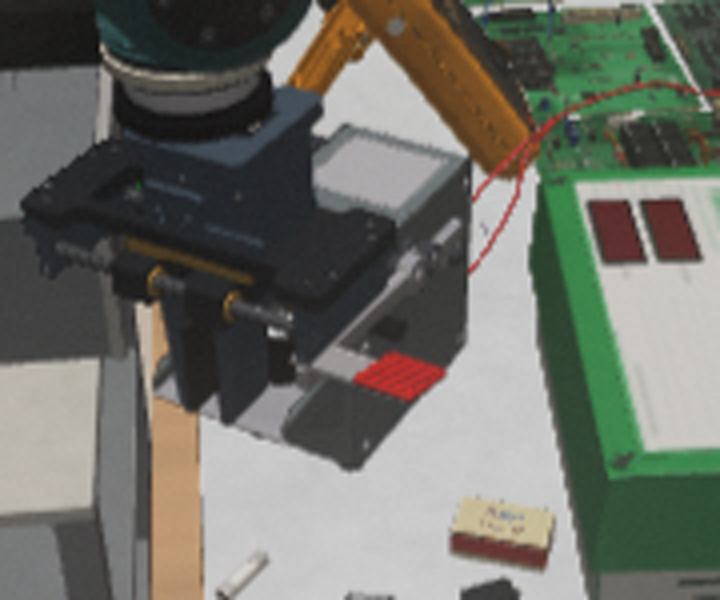

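Request:
drive_tool:
  motion:
    - {"gripper": 0.82, "x": 0.005, "y": 0.003, "z": 0.005, "roll": -0.4}
    - {"gripper": 0.82, "x": 0.005, "y": 0.001, "z": 0.004, "roll": 0}
    - {"gripper": 0.82, "x": 0, "y": 0, "z": 0.004, "roll": 0}

```text
time: 4.05
tool_pos: [0.4366, -0.0639, 0.2947]
tool_rot: [[0.017, -0.41, 0.912], [-0.011, 0.912, 0.41], [-1.0, -0.017, 0.011]]
contact_force: [-0.7, 0.3, 0.0]
width: 0.18
```

Run:
```python
from h import *; st()
from station import viewer,monitor
import cv2
s=monitor.sense();r=viewer.read_camera("wrist");cv2.imwrite("pics/e_wrist.png",r["img"][190:400,180:380].repeat(3,0).repeat(3,1)[:600])
```

```text
t 4.05 tcp [ 0.4366 -0.0639  0.2947] tip safe [-0.1567 -0.0119  0.0937] tip world z 0.1037
yaw err deg 0.019343557585251858 tilt 1.177108186777179 F [-0.66  0.28  0.05] w 0.18 q [-0.2   0.15  2.29 -0.01  0.68 -2.18]
```

View pics/e_wrist.png

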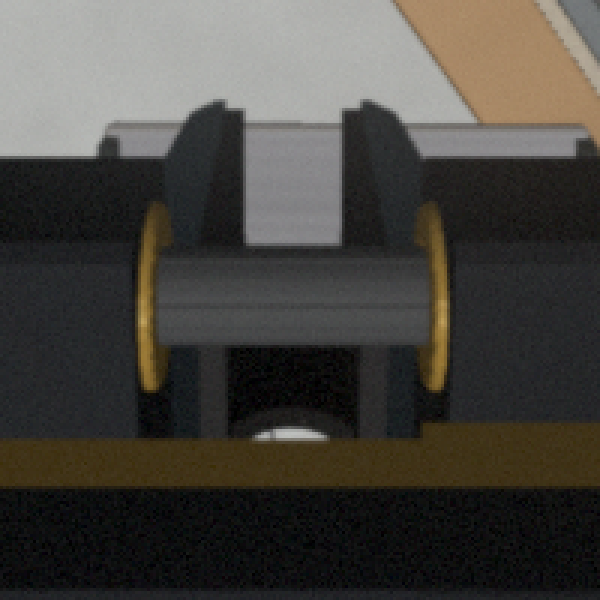

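The can is centred between the fingers, with its white top at crop (290,435). Pushing slowly.

Request:
drive_tool:
  motion:
    - {"gripper": 0.82, "x": 0, "y": 0, "z": 0.004, "roll": 0}
    - {"gripper": 0.82, "x": 0, "y": 0, "z": 0.004, "roll": 0}
    - {"gripper": 0.82, "x": 0, "y": 0, "z": 0.004, "roll": 0}
    - {"gripper": 0.82, "x": 0, "y": 0, "z": 0.004, "roll": 0}
    - {"gripper": 0.82, "x": 0, "y": 0, "z": 0.004, "roll": 0}
    - {"gripper": 0.82, "x": 0, "y": 0, "z": 0.004, "roll": 0}
    - {"gripper": 0.82, "x": 0, "y": 0, "z": 0.004, "roll": 0}

```text
time: 4.8
tool_pos: [0.4653, -0.0513, 0.2959]
tool_rot: [[0.018, -0.41, 0.912], [-0.012, 0.912, 0.41], [-1.0, -0.018, 0.012]]
contact_force: [0.4, 0.1, -0.1]
width: 0.178
```

Run:
```python
from h import *; st()
from station import viewer,monitor
import cv2
s=viewer.read_camera("scene")
cv2.imwrite("pics/f_scene.png",cv2.resize(s["img"][135:245,215:345],None,fx=5,fy=5,interpolation=cv2.INTER_CUBIC))
```

```text
t 4.8 tcp [ 0.4653 -0.0513  0.2959] tip safe [-0.1252 -0.0123  0.095 ] tip world z 0.105
yaw err deg 0.03292491471898984 tilt 1.243202554737835 F [ 0.42  0.07 -0.08] w 0.178 q [-0.16  0.19  2.24 -0.01  0.69 -2.14]
```

View pics/f_scene.png

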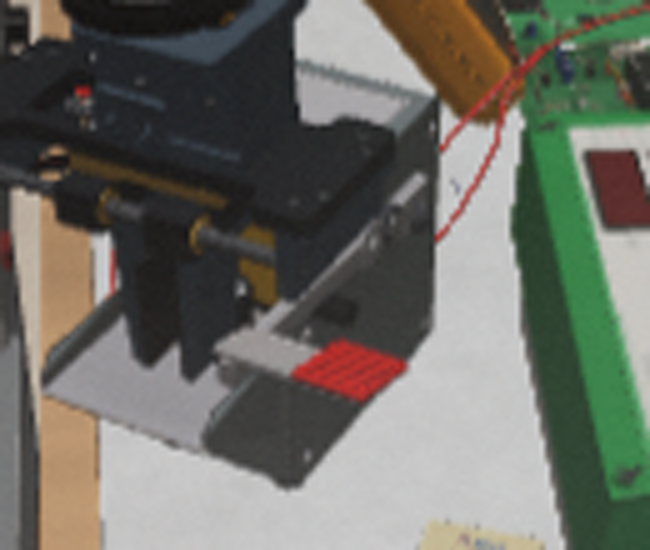

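Request:
drive_tool:
  motion:
    - {"gripper": 0.82, "x": 0.001, "y": 0, "z": 0.003, "roll": 0}
    - {"gripper": 0.82, "x": 0, "y": 0, "z": 0.003, "roll": 0}
    - {"gripper": 0.82, "x": 0, "y": 0, "z": 0.003, "roll": 0}
    - {"gripper": 0.82, "x": 0, "y": 0, "z": 0.003, "roll": 0}
    - {"gripper": 0.82, "x": 0, "y": 0, "z": 0.003, "roll": 0}
    - {"gripper": 0.82, "x": 0, "y": 0, "z": 0.002, "roll": 0}
    - {"gripper": 0.82, "x": 0, "y": 0, "z": 0, "roll": 0}
    - {"gripper": 0.82, "x": 0, "y": 0, "z": 0, "roll": 0}

```text
time: 5.65
tool_pos: [0.4828, -0.0436, 0.2951]
tool_rot: [[0.019, -0.41, 0.912], [-0.012, 0.912, 0.411], [-1.0, -0.018, 0.012]]
contact_force: [-0.2, -0.7, -0.0]
width: 0.183
```

Run:
```python
from h import *; st()
from station import viewer,monitor
import cv2
s=viewer.read_camera("scene")
cv2.imwrite("pics/g_scene.png",cv2.resize(s["img"][135:245,215:345],None,fx=5,fy=5,interpolation=cv2.INTER_CUBIC))
```

```text
t 5.65 tcp [ 0.4828 -0.0436  0.2951] tip safe [-0.1061 -0.0124  0.0941] tip world z 0.1041
yaw err deg 0.03886907851949317 tilt 1.254894300543944 F [-0.22 -0.66 -0.  ] w 0.183 q [-0.14  0.22  2.21 -0.01  0.7  -2.12]
```

View pics/g_scene.png

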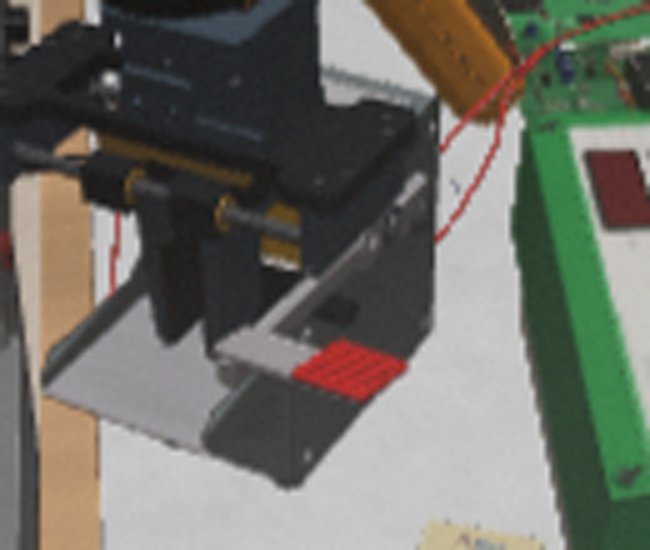

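Request:
drive_tool:
  motion:
    - {"gripper": 0.82, "x": 0, "y": 0, "z": -0.01, "roll": 0}
    - {"gripper": 0.82, "x": -0.03, "y": 0, "z": -0.01, "roll": 0}
    - {"gripper": 0.9, "x": -0.04, "y": 0, "z": -0.01, "roll": 0}
    - {"gripper": 1, "x": -0.04, "y": -0.03, "z": 0, "roll": 0}
    - {"gripper": 1, "x": 0, "y": -0.04, "z": -0.01, "roll": 0}

```text
time: 6.2
tool_pos: [0.4685, -0.1226, 0.4077]
tool_rot: [[0.013, -0.414, 0.91], [-0.011, 0.91, 0.415], [-1.0, -0.016, 0.008]]
contact_force: [1.1, 0.2, -1.3]
width: 0.005
```

Run:
```python
from h import *; st()
from station import viewer,monitor
import cv2
s=viewer.read_camera("scene")
cv2.imwrite("pics/i_scene.png",cv2.resize(s["img"][135:245,215:345],None,fx=5,fy=5,interpolation=cv2.INTER_CUBIC))
s=viewer.read_camera("top")
cv2.imwrite("pics/i_top.png",cv2.resize(s["img"][120:280,140:340],None,fx=3.75,fy=3.75,interpolation=cv2.INTER_CUBIC))
```

```text
t 6.2 tcp [ 0.4685 -0.1226  0.4077] tip safe [-0.1523 -0.0781  0.2067] tip world z 0.2167
yaw err deg 0.28906124527358656 tilt 0.9984779697533995 F [ 1.09  0.24 -1.29] w 0.005 q [-0.3   0.03  2.16 -0.01  0.94 -2.3 ]
```

View pics/i_scene.png

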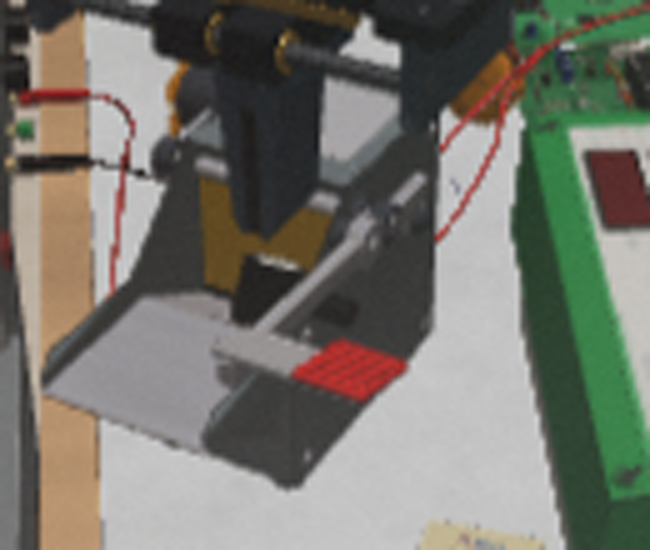

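View pics/i_top.png

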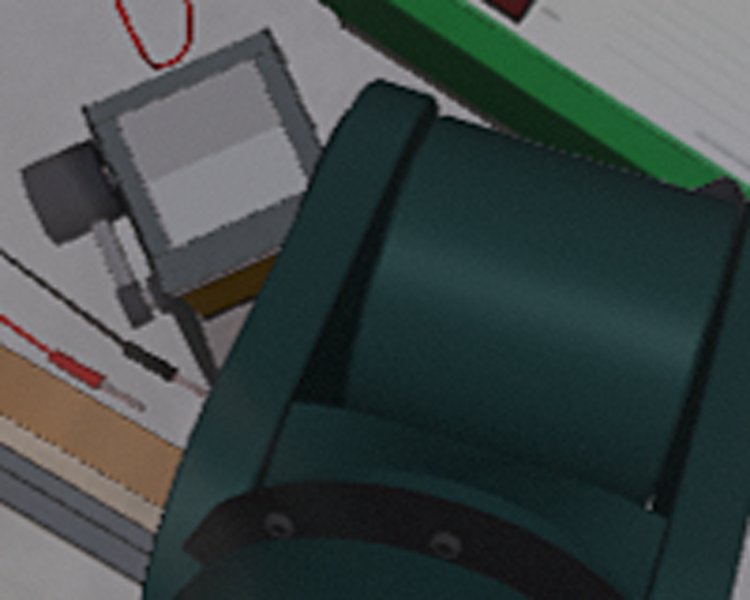

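The can now lies on the slide against the yellow flap, at crop (270,290). Next is the lever.

Request:
drive_tool:
  motion:
    - {"gripper": 1, "x": 0, "y": -0.02, "z": -0.006, "roll": 0.3}
    - {"gripper": 1, "x": 0.015, "y": -0.014, "z": -0.005, "roll": 0}
    - {"gripper": 1, "x": 0.02, "y": 0, "z": 0, "roll": 0}
    - {"gripper": 1, "x": 0.005, "y": 0, "z": 0, "roll": 0}
    - {"gripper": 1, "x": 0, "y": 0, "z": 0, "roll": 0}
  grip_force: 20

```text
time: 6.8
tool_pos: [0.4686, -0.1627, 0.3626]
tool_rot: [[0.008, -0.403, 0.915], [-0.01, 0.915, 0.403], [-1.0, -0.012, 0.003]]
contact_force: [0.7, 0.5, -0.4]
width: 0.005
```

Run:
```python
from h import *; st()
from station import viewer,monitor
import cv2
s=viewer.read_camera("scene")
cv2.imwrite("pics/j_scene.png",cv2.resize(s["img"][135:245,215:345],None,fx=5,fy=5,interpolation=cv2.INTER_CUBIC))
s=viewer.read_camera("wrist")
cv2.imwrite("pics/j_wrist.png",s["img"][150:350,180:380].repeat(3,0).repeat(3,1))
```

```text
t 6.8 tcp [ 0.4686 -0.1627  0.3626] tip safe [-0.1696 -0.114   0.1616] tip world z 0.1716
yaw err deg -0.43846961443867727 tilt 0.7027521785322517 F [ 0.74  0.52 -0.42] w 0.005 q [-0.38  0.12  2.16 -0.01  0.85 -2.36]
```

View pics/j_scene.png

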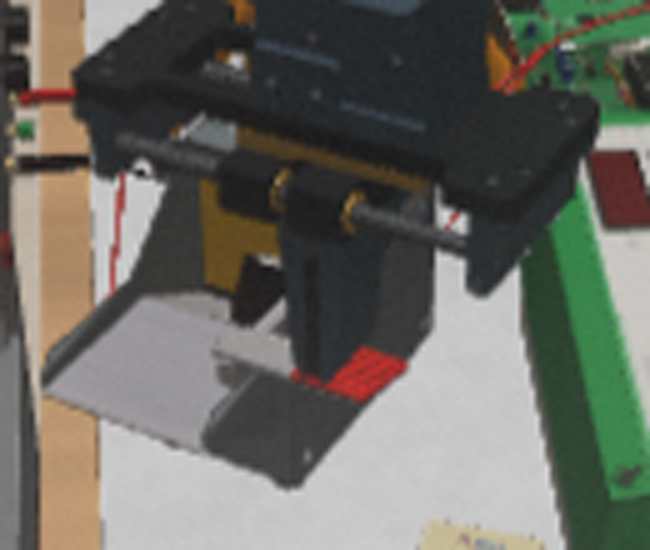

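View pics/j_wrist.png

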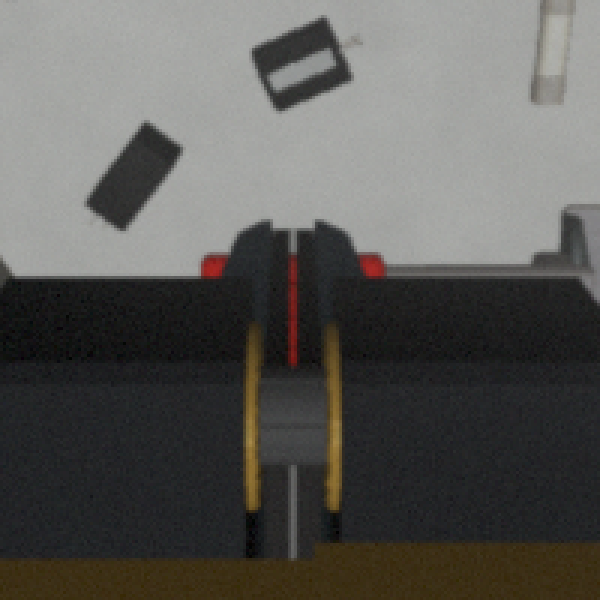

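The fingertips are over the pad and centred in y, with red showing evenly at crop (213,266) and (372,266). They are about 8 mm too far back, so I shift forward and press.

Request:
drive_tool:
  motion:
    - {"gripper": 1, "x": 0, "y": 0.001, "z": 0.006, "roll": -0.4}
    - {"gripper": 1, "x": 0.006, "y": 0, "z": 0.002, "roll": 0}
    - {"gripper": 1, "x": 0.005, "y": 0, "z": 0, "roll": 0}
    - {"gripper": 1, "x": 0.006, "y": 0, "z": 0, "roll": 0}
    - {"gripper": 1, "x": 0.006, "y": 0, "z": 0, "roll": 0}
    - {"gripper": 1, "x": 0.006, "y": 0, "z": 0, "roll": 0}

```text
time: 7.5
tool_pos: [0.4775, -0.1578, 0.335]
tool_rot: [[0.012, -0.412, 0.911], [-0.012, 0.911, 0.412], [-1.0, -0.016, 0.006]]
contact_force: [-3.0, -1.1, 5.2]
width: 0.006
```

```bash
python3 -c "from h import *;st()"
```

```text
t 7.5 tcp [ 0.4775 -0.1578  0.335 ] tip safe [-0.1589 -0.114   0.1341] tip world z 0.1441
yaw err deg 0.13279966809627908 tilt 0.9736478771718797 F [-3.05 -1.08  5.23] w 0.006 q [-0.36  0.17  2.16 -0.01  0.79 -2.35]
```

Request:
drive_tool:
  motion:
    - {"gripper": 1, "x": 0.006, "y": 0, "z": 0, "roll": 0}
    - {"gripper": 1, "x": 0.006, "y": 0, "z": 0, "roll": 0}
    - {"gripper": 1, "x": 0.006, "y": 0, "z": 0, "roll": 0}
    - {"gripper": 1, "x": 0.005, "y": 0, "z": 0, "roll": 0}

```text
time: 7.9
tool_pos: [0.478, -0.1581, 0.3099]
tool_rot: [[0.013, -0.411, 0.912], [-0.011, 0.912, 0.411], [-1.0, -0.015, 0.007]]
contact_force: [2.4, 3.8, 6.3]
width: 0.008
```

```bash
python3 -c "from h import *;st()"
```

```text
t 7.9 tcp [ 0.478  -0.1581  0.3099] tip safe [-0.1583 -0.1143  0.1089] tip world z 0.1189
yaw err deg 0.07147712086258196 tilt 0.975549189483159 F [2.41 3.8  6.27] w 0.008 q [-0.36  0.22  2.17 -0.01  0.74 -2.35]
```

Request:
drive_tool:
  motion:
    - {"gripper": 1, "x": 0.003, "y": 0, "z": 0, "roll": 0}
    - {"gripper": 1, "x": 0.003, "y": 0, "z": 0, "roll": 0}

```text
time: 8.1
tool_pos: [0.4788, -0.1579, 0.3032]
tool_rot: [[0.015, -0.41, 0.912], [-0.01, 0.912, 0.41], [-1.0, -0.016, 0.01]]
contact_force: [-0.6, 3.6, 7.1]
width: 0.009
```

Run:
```python
from h import *; st()
from station import viewer,monitor
import cv2
s=viewer.read_camera("scene")
cv2.imwrite("pics/k_scene.png",cv2.resize(s["img"][135:245,215:345],None,fx=5,fy=5,interpolation=cv2.INTER_CUBIC))
```

```text
t 8.1 tcp [ 0.4788 -0.1579  0.3032] tip safe [-0.1571 -0.1145  0.1023] tip world z 0.1123
yaw err deg 0.022734540034349493 tilt 1.0451976217212156 F [-0.55  3.59  7.11] w 0.009 q [-0.36  0.23  2.17 -0.01  0.72 -2.35]
```

View pics/k_scene.png

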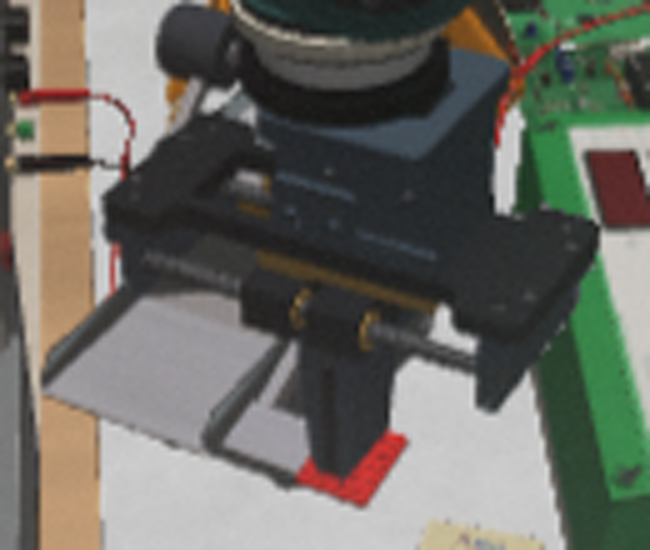

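Request:
drive_tool:
  motion:
    - {"gripper": 1, "x": 0.003, "y": 0, "z": 0, "roll": 0}
    - {"gripper": 1, "x": 0.003, "y": 0, "z": 0, "roll": 0}

```text
time: 8.35
tool_pos: [0.4799, -0.1579, 0.2976]
tool_rot: [[0.017, -0.409, 0.912], [-0.01, 0.912, 0.41], [-1.0, -0.016, 0.012]]
contact_force: [-18.2, 8.0, 58.5]
width: 0.009
```

```bash
python3 -c "from h import *;st()"
```

```text
t 8.35 tcp [ 0.4799 -0.1579  0.2976] tip safe [-0.1556 -0.1151  0.0966] tip world z 0.1066
yaw err deg -0.017293896703808542 tilt 1.1459324614427222 F [-18.18   7.99  58.53] w 0.009 q [-0.36  0.24  2.17 -0.    0.71 -2.35]
```

The hard stop is reached, with force spiking to 58 N. I ease back slightly and hold.

Request:
drive_tool:
  motion:
    - {"gripper": 1, "x": -0.001, "y": 0, "z": 0, "roll": 0}

```text
time: 8.45
tool_pos: [0.4799, -0.1579, 0.299]
tool_rot: [[0.016, -0.41, 0.912], [-0.009, 0.912, 0.41], [-1.0, -0.015, 0.011]]
contact_force: [-12.9, 0.4, 17.6]
width: 0.004
```

```bash
python3 -c "from h import *;st()"
```

```text
t 8.45 tcp [ 0.4799 -0.1579  0.299 ] tip safe [-0.1558 -0.1148  0.0981] tip world z 0.1081
yaw err deg -0.011100893277276924 tilt 1.0610852412642189 F [-12.94   0.43  17.63] w 0.004 q [-0.36  0.24  2.17 -0.    0.71 -2.35]
```

Request:
drive_tool:
  motion:
    - {"gripper": 1, "x": 0, "y": 0, "z": 0, "roll": 0}
    - {"gripper": 1, "x": 0, "y": 0, "z": 0, "roll": 0}
    - {"gripper": 1, "x": 0, "y": 0, "z": 0, "roll": 0}
    - {"gripper": 1, "x": 0, "y": 0, "z": 0, "roll": 0}
    - {"gripper": 1, "x": 0, "y": 0, "z": 0, "roll": 0}
    - {"gripper": 1, "x": 0, "y": 0, "z": 0, "roll": 0}
    - {"gripper": 1, "x": 0, "y": 0, "z": 0, "roll": 0}

```text
time: 9.15
tool_pos: [0.4798, -0.1581, 0.2993]
tool_rot: [[0.015, -0.409, 0.912], [-0.008, 0.913, 0.409], [-1.0, -0.013, 0.01]]
contact_force: [-6.0, 2.0, 11.9]
width: 0.004
```

Run:
```python
from h import *; st()
from station import viewer,monitor
import cv2
s=viewer.read_camera("scene")
cv2.imwrite("pics/l_scene.png",cv2.resize(s["img"][135:245,215:345],None,fx=5,fy=5,interpolation=cv2.INTER_CUBIC))
t=viewer.read_camera("top")
cv2.imwrite("pics/l_top.png",cv2.resize(t["img"][120:280,140:340],None,fx=3.75,fy=3.75,interpolation=cv2.INTER_CUBIC))
st()
```

```text
t 9.15 tcp [ 0.4798 -0.1581  0.2993] tip safe [-0.1561 -0.1147  0.0983] tip world z 0.1083
yaw err deg -0.0593941860013949 tilt 0.9635486342808725 F [-6.01  1.97 11.88] w 0.004 q [-0.36  0.24  2.17 -0.    0.72 -2.35]
t 9.25 tcp [ 0.4799 -0.1581  0.2993] tip safe [-0.156  -0.1147  0.0984] tip world z 0.1084
yaw err deg -0.06112862643378847 tilt 0.9703913644879913 F [-6.36  0.75 12.29] w 0.007 q [-0.36  0.24  2.17 -0.    0.72 -2.35]
```

View pics/l_scene.png

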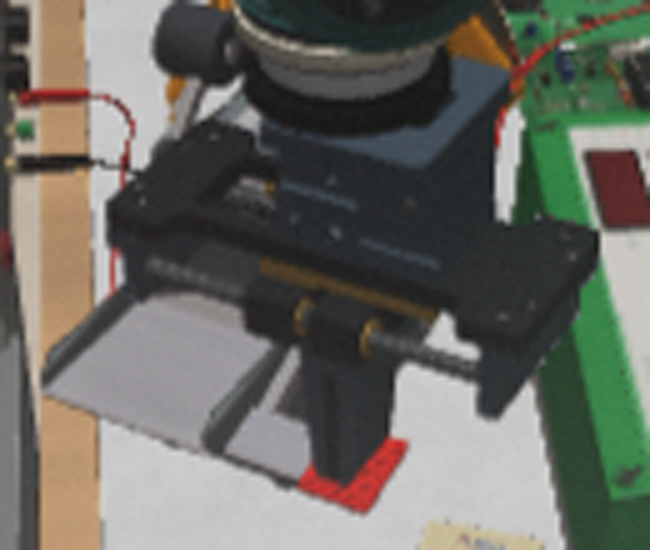

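View pics/l_top.png

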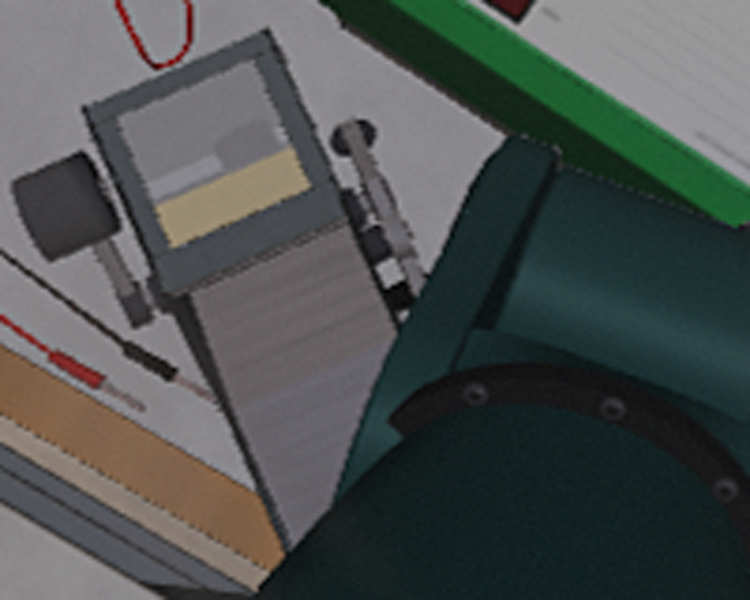

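Through the hood window the flap is open and the can is inside, at crop (250,138). The slide is empty. I hold a little longer to confirm that it has settled.

Request:
drive_tool:
  motion:
    - {"gripper": 1, "x": 0, "y": 0, "z": 0, "roll": 0}
    - {"gripper": 1, "x": 0, "y": 0, "z": 0, "roll": 0}
    - {"gripper": 1, "x": 0, "y": 0, "z": 0, "roll": 0}
    - {"gripper": 1, "x": 0, "y": 0, "z": 0, "roll": 0}
    - {"gripper": 1, "x": 0, "y": 0, "z": 0, "roll": 0}

```text
time: 9.75
tool_pos: [0.4799, -0.1582, 0.2993]
tool_rot: [[0.014, -0.408, 0.913], [-0.007, 0.913, 0.408], [-1.0, -0.012, 0.01]]
contact_force: [-5.7, -0.5, 11.8]
width: 0.003
```

Run:
```python
from h import *; st()
from station import viewer,monitor
import cv2
t=viewer.read_camera("top")
im=t["img"][125:195,150:240]
cv2.imwrite("pics/m_top.png",cv2.convertScaleAbs(cv2.resize(im,None,fx=7,fy=7,interpolation=cv2.INTER_CUBIC),alpha=1.8))
for x in (5,25,45): print(x,proj(t,O+RS@[x/1e3,-.01,.025])-[150,125])
```

```text
t 9.75 tcp [ 0.4799 -0.1582  0.2993] tip safe [-0.1561 -0.1147  0.0983] tip world z 0.1083
yaw err deg -0.10216300390402466 tilt 0.9201676118101603 F [-5.74 -0.5  11.81] w 0.003 q [-0.36  0.24  2.17 -0.    0.72 -2.35]
5 [63.04272375 52.51620378]
25 [58.81829402 42.94604758]
45 [54.61511488 33.42403312]
```

View pics/m_top.png

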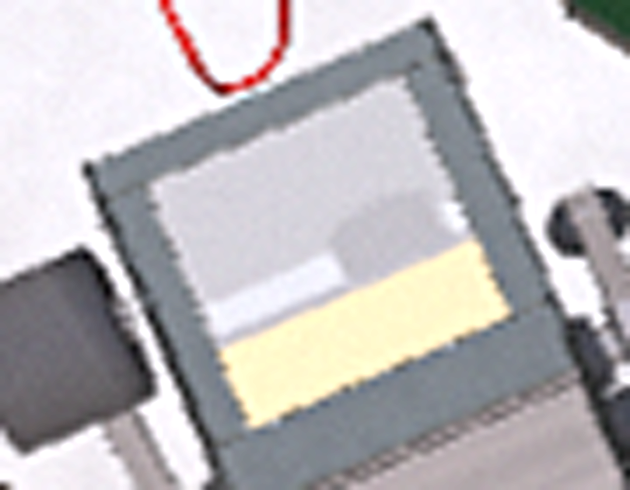

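The can is settled inside, outline at crop (400,215), about x = 25 mm of the safe. I let the lever up slowly, at 30 to 40 mm/s.

Request:
drive_tool:
  motion:
    - {"gripper": 1, "x": -0.003, "y": 0, "z": 0, "roll": 0}
    - {"gripper": 1, "x": -0.004, "y": 0, "z": 0, "roll": 0}
    - {"gripper": 1, "x": -0.004, "y": 0, "z": 0, "roll": 0}
    - {"gripper": 1, "x": -0.004, "y": 0, "z": 0, "roll": 0}
    - {"gripper": 1, "x": -0.004, "y": 0, "z": 0, "roll": 0}
    - {"gripper": 1, "x": -0.004, "y": 0, "z": 0, "roll": 0}
    - {"gripper": 1, "x": -0.004, "y": 0, "z": 0, "roll": 0}

```text
time: 10.5
tool_pos: [0.4791, -0.1582, 0.3269]
tool_rot: [[0.013, -0.408, 0.913], [-0.007, 0.913, 0.408], [-1.0, -0.012, 0.009]]
contact_force: [-3.0, -1.8, 4.6]
width: 0.002
```

```bash
python3 -c "from h import *;st()"
```

```text
t 10.5 tcp [ 0.4791 -0.1582  0.3269] tip safe [-0.1571 -0.1142  0.1259] tip world z 0.1359
yaw err deg -0.11515559384429608 tilt 0.8405155842824837 F [-2.98 -1.76  4.57] w 0.002 q [-0.36  0.19  2.16 -0.    0.78 -2.35]
```

Request:
drive_tool:
  motion:
    - {"gripper": 1, "x": -0.003, "y": 0, "z": 0, "roll": 0}
    - {"gripper": 1, "x": -0.003, "y": 0, "z": 0, "roll": 0}
    - {"gripper": 1, "x": -0.003, "y": 0, "z": 0, "roll": 0}
    - {"gripper": 1, "x": -0.003, "y": 0, "z": 0, "roll": 0}
    - {"gripper": 1, "x": -0.003, "y": 0, "z": 0, "roll": 0}
    - {"gripper": 1, "x": -0.002, "y": 0, "z": 0, "roll": 0}

```text
time: 11.1
tool_pos: [0.4797, -0.1578, 0.3463]
tool_rot: [[0.016, -0.407, 0.913], [-0.007, 0.913, 0.408], [-1.0, -0.013, 0.012]]
contact_force: [0.9, 2.8, 3.3]
width: 0.006
```

```bash
python3 -c "from h import *;st()"
```

```text
t 11.1 tcp [ 0.4797 -0.1578  0.3463] tip safe [-0.1557 -0.1143  0.1453] tip world z 0.1553
yaw err deg -0.14724764626012643 tilt 1.0202589285468266 F [0.89 2.81 3.25] w 0.006 q [-0.36  0.16  2.16 -0.    0.81 -2.35]
```

Still in contact at about 3 N. I continue slowly.

Request:
drive_tool:
  motion:
    - {"gripper": 1, "x": -0.002, "y": 0, "z": 0, "roll": 0}
    - {"gripper": 1, "x": -0.002, "y": 0, "z": 0, "roll": 0}
    - {"gripper": 1, "x": -0.002, "y": 0, "z": 0, "roll": 0}
    - {"gripper": 1, "x": -0.002, "y": 0, "z": 0, "roll": 0}
    - {"gripper": 1, "x": -0.002, "y": 0, "z": 0, "roll": 0}

```text
time: 11.6
tool_pos: [0.4794, -0.1576, 0.3567]
tool_rot: [[0.016, -0.408, 0.913], [-0.007, 0.913, 0.408], [-1.0, -0.013, 0.012]]
contact_force: [1.1, 0.2, 0.6]
width: 0.005
```

```bash
python3 -c "from h import *;st()"
```

```text
t 11.6 tcp [ 0.4794 -0.1576  0.3567] tip safe [-0.156  -0.114   0.1557] tip world z 0.1657
yaw err deg -0.13996847567208448 tilt 0.994199580459726 F [1.08 0.15 0.59] w 0.005 q [-0.36  0.14  2.15 -0.    0.83 -2.35]
```

Contact is gone and the lever is at rest. I rise clear and move right so I can inspect.

Request:
drive_tool:
  motion:
    - {"gripper": 1, "x": -0.02, "y": 0, "z": 0, "roll": 0}
    - {"gripper": 1, "x": -0.04, "y": 0, "z": 0, "roll": 0}
    - {"gripper": 1, "x": -0.045, "y": 0, "z": 0, "roll": 0}
    - {"gripper": 1, "x": -0.045, "y": -0.02, "z": 0, "roll": 0}
    - {"gripper": 1, "x": 0, "y": -0.045, "z": 0, "roll": 0}
    - {"gripper": 1, "x": 0, "y": -0.045, "z": 0, "roll": 0}
    - {"gripper": 1, "x": 0, "y": -0.045, "z": 0, "roll": 0}
    - {"gripper": 1, "x": 0, "y": -0.02, "z": 0, "roll": 0}

```text
time: 12.4
tool_pos: [0.5478, -0.32, 0.5143]
tool_rot: [[0.011, -0.411, 0.912], [-0.008, 0.912, 0.411], [-1.0, -0.011, 0.007]]
contact_force: [0.7, 0.8, 0.5]
width: 0.006
```

Run:
```python
from h import *; st()
from station import viewer,monitor
import cv2
s=viewer.read_camera("scene")
cv2.imwrite("pics/n_scene.png",s["img"])
t=viewer.read_camera("top")
cv2.imwrite("pics/n_top.png",cv2.convertScaleAbs(cv2.resize(t["img"][120:280,140:340],None,fx=3.75,fy=3.75,interpolation=cv2.INTER_CUBIC),alpha=1.5))
```

```text
t 12.4 tcp [ 0.5478 -0.32    0.5143] tip safe [-0.1611 -0.2898  0.3133] tip world z 0.3233
yaw err deg 0.05860517972261903 tilt 0.7516224160362529 F [0.7  0.8  0.53] w 0.006 q [-0.57  0.17  1.8  -0.    1.17 -2.56]
```

View pics/n_scene.png

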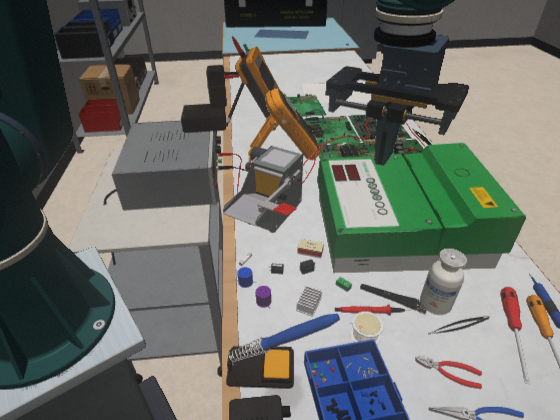

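View pics/n_top.png

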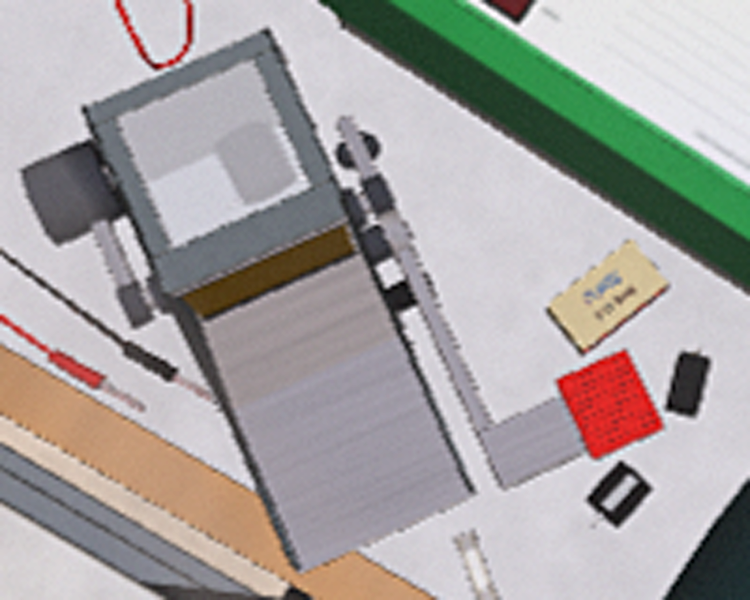

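The flap, weight and pad are where they were at the start. The can lies inside at crop (258,160), the tray is empty and the bystanders are unmoved. Handing in.

Request:
drive_tool:
  motion:
    - {"gripper": 1, "x": 0, "y": 0, "z": 0, "roll": 0}
    - {"gripper": 1, "x": 0, "y": 0, "z": 0, "roll": 0}

```text
time: 12.7
tool_pos: [0.5471, -0.3189, 0.513]
tool_rot: [[0.008, -0.41, 0.912], [-0.006, 0.912, 0.41], [-1.0, -0.009, 0.005]]
contact_force: [0.2, -0.3, 0.2]
width: 0.003
```

```bash
python3 -c "
from station import bot
print(bot.job_done())"
```

```text
the job is handed in; nothing more can be done
None
```

The failed capacitor is in the safe, and the job was handed in at about 12.7 s on the robot's clock.

- **Push:** I pushed the black capacitor along the tray with the fingertips until it slid down against the shut flap.
- **Lever:** I pressed the red pad down to its hard stop and held it there for about 1.4 s. Through the hood window the capacitor was seen lying still inside. I then let the lever up at 20–40 mm/s, with about 3 N still on the pad near the top.

**Last checks:** The top view shows the capacitor inside at roughly x = 25 mm of the safe, and the tray and slide are empty. Flap, weight and pad are back where they started, the bystanders look unmoved, and the robot touches nothing. I could not measure the capacitor's height in the safe directly.

**Disagreed:** Reaching the stop, the force on the fingertips spiked to about 58 N for about 0.1 s, more than I intended. It was on the fingertips, not the gripper body, and under the 120 N wrist limit, and I eased it off to about 12 N.

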